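# Set the flip tags on the surgery's stock-bin board

### The job

Bring the stock board up to date: with a fingertip, push over whichever flip tags are wrong, so that only the three full bins show the solid disc on the side turned up, and the bin that has nearly run out shows the open ring. Only push the tags, never pinch them, and leave the bins and everything else on the counter where they stand.

Things in the scene. Friction and masses are not known exactly. Their poses are not given: they have to be found in the camera images.
- board: bin board fixed on the counter: grey base 280 x 480 x 12 mm (x, y, z), 22 mm stop bar at its back. Origin: centre of underside; x axis away from the robot, y along the row; yaw up to 0.2 rad. Four places at y = +-57.5 and +-172.5 mm, each with a flip tag in front (hinge line at x = -85 mm) and a stock bin behind it (centre at x = +75 mm). Which tag and bin stand at which place varies
- tag_a (a joint): hinge of flip tag a, rad: +0.87 (stop) = leaning away from the robot, towards its bin, solid disc showing on top; 0 = upright; -0.87 (stop) = leaning towards the robot, open ring showing on top. Turns freely; past upright it falls over by itself and stays at the stop by its weight
- tag_a_disc: tag a, solid-disc (30 mm) face (towards the robot when upright). White slippery leaf, 56 mm wide (y), 64 from hinge to free edge, 4 thick, 30 g, hinged along y in a V cradle, hinge 26 mm above the counter. Origin: middle of the hinge line; z runs along the leaf to the free edge. At a stop the free edge is 67 mm above the counter, 49 mm sideways from the hinge; upright it is 90 mm high
- tag_a_ring: tag a, open-ring (30 mm) face (away from the robot when upright), origin and axes as the disc face. At a stop the leaf lies on a cradle wing that ends 50 mm above the counter, 29 mm sideways from the hinge; the outer 30 mm of leaf overhang it. A level push at the free edge from outside, fingertip 9 mm below that edge (58 mm above the counter), swings it up and over, clear of the wings
- tag_b (a joint): hinge of flip tag b, rad: +0.87 (stop) = leaning away from the robot, towards its bin, solid disc showing on top; 0 = upright; -0.87 (stop) = leaning towards the robot, open ring showing on top. Turns freely; past upright it falls over by itself and stays at the stop by its weight
- tag_b_disc: tag b, solid-disc (30 mm) face (towards the robot when upright). White slippery leaf, 56 mm wide (y), 64 from hinge to free edge, 4 thick, 30 g, hinged along y in a V cradle, hinge 26 mm above the counter. Origin: middle of the hinge line; z runs along the leaf to the free edge. At a stop the free edge is 67 mm above the counter, 49 mm sideways from the hinge; upright it is 90 mm high
- tag_b_ring: tag b, open-ring (30 mm) face (away from the robot when upright), origin and axes as the disc face. At a stop the leaf lies on a cradle wing that ends 50 mm above the counter, 29 mm sideways from the hinge; the outer 30 mm of leaf overhang it. A level push at the free edge from outside, fingertip 9 mm below that edge (58 mm above the counter), swings it up and over, clear of the wings
- tag_c (a joint): hinge of flip tag c, rad: +0.87 (stop) = leaning away from the robot, towards its bin, solid disc showing on top; 0 = upright; -0.87 (stop) = leaning towards the robot, open ring showing on top. Turns freely; past upright it falls over by itself and stays at the stop by its weight
- tag_c_disc: tag c, solid-disc (30 mm) face (towards the robot when upright). White slippery leaf, 56 mm wide (y), 64 from hinge to free edge, 4 thick, 30 g, hinged along y in a V cradle, hinge 26 mm above the counter. Origin: middle of the hinge line; z runs along the leaf to the free edge. At a stop the free edge is 67 mm above the counter, 49 mm sideways from the hinge; upright it is 90 mm high
- tag_c_ring: tag c, open-ring (30 mm) face (away from the robot when upright), origin and axes as the disc face. At a stop the leaf lies on a cradle wing that ends 50 mm above the counter, 29 mm sideways from the hinge; the outer 30 mm of leaf overhang it. A level push at the free edge from outside, fingertip 9 mm below that edge (58 mm above the counter), swings it up and over, clear of the wings
- tag_d (a joint): hinge of flip tag d, rad: +0.87 (stop) = leaning away from the robot, towards its bin, solid disc showing on top; 0 = upright; -0.87 (stop) = leaning towards the robot, open ring showing on top. Turns freely; past upright it falls over by itself and stays at the stop by its weight
- tag_d_disc: tag d, solid-disc (30 mm) face (towards the robot when upright). White slippery leaf, 56 mm wide (y), 64 from hinge to free edge, 4 thick, 30 g, hinged along y in a V cradle, hinge 26 mm above the counter. Origin: middle of the hinge line; z runs along the leaf to the free edge. At a stop the free edge is 67 mm above the counter, 49 mm sideways from the hinge; upright it is 90 mm high
- tag_d_ring: tag d, open-ring (30 mm) face (away from the robot when upright), origin and axes as the disc face. At a stop the leaf lies on a cradle wing that ends 50 mm above the counter, 29 mm sideways from the hinge; the outer 30 mm of leaf overhang it. A level push at the free edge from outside, fingertip 9 mm below that edge (58 mm above the counter), swings it up and over, clear of the wings
- bin_cartons: loose white plastic stock bin, 100 wide (y) x 120 deep (x) x 70 mm high, front wall 45 mm high. Origin: centre of underside, 12 mm above the counter; yaw as the board within 0.02 rad, within 4 mm of its place; its front is 100 mm from its tag's hinge line. Contents (fixed in it): eight upright white and blue cartons that fill it, standing 63 mm high: FULL
- bin_jars: loose white plastic stock bin, 100 wide (y) x 120 deep (x) x 70 mm high, front wall 45 mm high. Origin: centre of underside, 12 mm above the counter; yaw as the board within 0.02 rad, within 4 mm of its place; its front is 100 mm from its tag's hinge line. Contents (fixed in it): white jars with black screw caps, in two layers up to 80 mm above its underside: FULL
- bin_trays: loose white plastic stock bin, 100 wide (y) x 120 deep (x) x 70 mm high, front wall 45 mm high. Origin: centre of underside, 12 mm above the counter; yaw as the board within 0.02 rad, within 4 mm of its place; its front is 100 mm from its tag's hinge line. Contents (fixed in it): two stacks of four steel impression trays up to 62 mm above its underside: FULL
- bin_dishes: loose white plastic stock bin, 100 wide (y) x 120 deep (x) x 70 mm high, front wall 45 mm high. Origin: centre of underside, 12 mm above the counter; yaw as the board within 0.02 rad, within 4 mm of its place; its front is 100 mm from its tag's hinge line. Contents (fixed in it): two small green glass dishes on the floor, nearly run out: LOW
- pump_bottle: loose white pump bottle of hand gel, 68 mm diameter, 179 mm high, beside the board's left (+y) end. Origin: centre of its underside. Bystander
- wipes_tub: loose plain pale tub of wipes, 80 mm diameter, 120 mm high, beside the board's right (-y) end. Origin: centre of its underside. Bystander
- carton_box: loose white carton, 75 x 110 x 50 mm high, beside the board's right (-y) end, farther from the robot. Origin: centre of its underside. Bystander
There are look-alikes about, which are no part of the job. What is shaped like the bin_cartons but yellow is not meant.

How it is judged:
By the outcome, as a careful person would: the job done as asked, in the order asked, and still so for the second after the job is handed in, with the robot touching nothing.
It also fails if it takes over 61 s, if anything falls off the work surface, if the arm or the gripper's body presses on something with over 40 N, if the wrist force passes 120 N, or if a joint passes its speed limit or range.

### The arm

A 6-joint arm with a two-finger parallel gripper is mounted at the origin on the work surface. World frame = base frame: x ahead of the robot, y to its left, z up, the work surface at z = 0. Lengths are in m, angles in rad, forces in N, time in s.
With the tool pointing down it reaches from about 0.375 to 0.9 m from the base axis. Payload 3.1 kg.
Tool frame: the origin (TCP) lies on the centre line of the jaws, within the pads' length; the fingertips stand robot.nose_length ahead of it and the grasp point (between the pads) lies 6 mm ahead of it (robot.nose_length is the distance from the TCP to the fingertips, in m); z points along the fingers, y is the line along which they close (so a half turn about z gives the same grasp; the last joint's range is limited). The gripper opens to 87 mm and grips with 3 to 60 N. Pads are 19 mm wide; open, the fingers measure 117 mm over their backs; the gripper's body (75 mm by 190 mm) begins 51 mm behind the grasp point.
Start: joints at [-1.431, 0.527, 1.433, -0, 1.181, -0.178], TCP at [0.195, -0.594, 0.248] pointing down, gripper open.
Joint ranges: [-3.08, 3.08], [-0.75, 2.2], [0.22, 2.44], [-1.43, 4.57], [0, 2.65], [-2.85, 2.85]. Speed limits (rad/s): [2.79, 2.79, 3.14, 3.14, 3.14, 3.14].

### API

Orientations are given as a unit quaternion [x, y, z, w].
In Python, from rig import robot gives the robot as it stands.
- The arm moves only by the shell command python3 -m crank 'ROWS' [FORCE]. ROWS is JSON, one flat list of numbers, 7 for each row, row after row: the shift along the tool's x, y, z in mm, then the turn, a rotation vector about the tool's x, y, z in degrees, then the closure in counts, from 0 (fully open) to 255 (shut). In form: [x, y, z, ax, ay, az, fingers, x, y, z, ax, ay, az, fingers, ...]. A call has exactly 5 rows; each row is the pose to reach, as a shift and turn from the pose commanded when the call began, along the tool's axes at that moment; what a row does not reach only later rows make up. A row lasts 1/12 s, in which the tool goes at most 41.7 mm and 7.16 degrees, less where a joint would pass 70% of its speed; a pose out of reach is approached as far as the arm can. A call with a gripper value outside its range is refused whole. The fingers move at their own pace and stop on an object; FORCE is the grip in N (left out, the last holds). Time passes only in rows, so rows that repeat a pose let the fingers close, or fill a call up. It gives the time, the measured TCP pose, the force, the opening and the grip force at its end, in the units of the state.
- robot.get_obs(): the state, without advancing time (a new reading comes with each control period).
- robot.camera(name): name is "scene" or "top" or "wrist"; returns a dict with "pixels" (400x640x3 uint8, red, green, blue), "intrinsics" (3x3 intrinsics, pixels), "extrinsics" (4x4, takes a point from camera to world coordinates); the wrist camera has in their place "mount" (4x4, takes a point from camera to tool coordinates, whose origin is the TCP and whose axes are the flange's). Camera axes: x right, y down, z forward; pixel columns grow to the right and rows downward; lengths in m; the calibration is good to about 2 mm. A picture is of the moment at which its call begins: read the wrist's pose just before it. There is no depth.
- robot.hand_in(): hands the job in; it is judged then, once.
The state is a dict: "time": time; "q": joint angles; "joint_velocities": joint speeds; "joint_torque": joint torques, N m; "position": TCP position; "tool_rot": TCP orientation; "ft_force": force on the tool from outside, world axes, zero at the start; "moment": the same for the moment, N m; "grip_width": finger opening in m; "grip_force": force on a finger pad.
Only numpy, scipy, OpenCV 4.12 (cv2) and the standard library are available. Lean on these libraries where they do the work, as an engineer would, in place of code of your own. Each camera call takes 0.05 s, during which the arm holds its last target. There are 200 camera calls.

## Working session

There is one attempt and no reset: what is moved stays moved. The work goes in short steps, Python scripts to look and compute and a shell command to move; the robot and the scene stay as the last step left them, time stands still between calls to the robot, and variables do not carry over. Pictures are saved under pics/ and viewed, at most 10 in all, crops included, and the job is handed in when it is done.

```bash
mkdir -p pics; python3 - <<'E'
from rig import robot
import cv2,numpy as np
o=robot.get_obs();print(o['time'],o['position'],o['tool_rot'],robot.nose_length,o['grip_width'])
for n in('top','scene'):
    c=robot.camera(n);cv2.imwrite(f'pics/{n}.png',c['pixels'][:,:,::-1]);print(n,c['intrinsics'].tolist(),np.round(c['extrinsics'],4).tolist())
E
```

```text
0.0 [ 0.19521655 -0.59303194  0.24657756] [ 9.87402934e-01  1.58222316e-01  1.34725744e-05 -1.06994398e-03] 0.025 0.08691081695626439
top [[485.53500400651285, 0.0, 320.50449944289255], [0.0, 485.53500400651285, 203.14761004601132], [0.0, 0.0, 1.0]] [[0.0005, -0.9953, 0.0966, 0.4396], [-1.0, -0.0012, -0.0069, 0.0434], [0.007, -0.0966, -0.9953, 1.3115], [0.0, 0.0, 0.0, 1.0]]
scene [[360.99804835891604, 0.0, 317.88014172320334], [0.0, 360.99804835891604, 194.92611270528772], [0.0, 0.0, 1.0]] [[-0.26, 0.5607, -0.7862, 1.3266], [0.9655, 0.166, -0.2008, 0.2342], [0.0179, -0.8112, -0.5844, 0.6562], [0.0, 0.0, 0.0, 1.0]]
```

View pics/top.png

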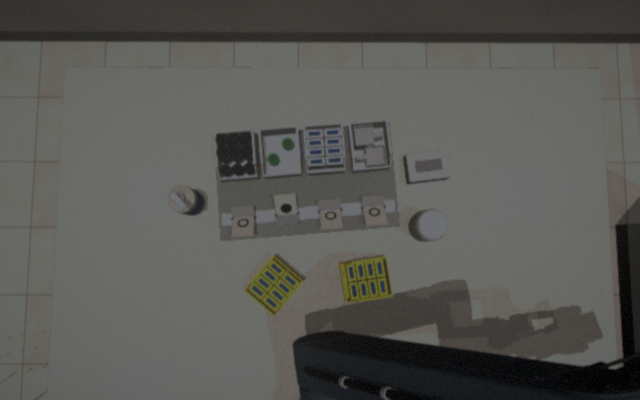

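View pics/scene.png

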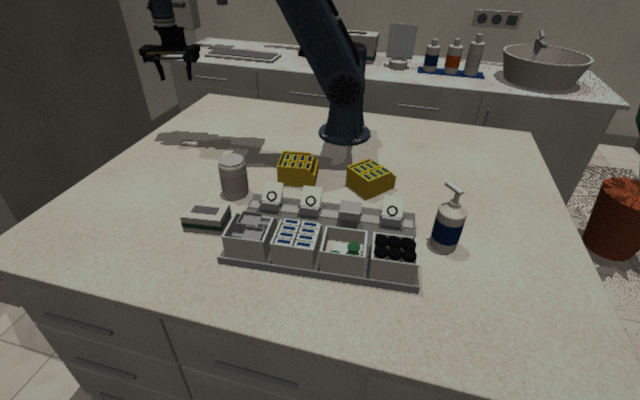

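The board (left to right in the top view) holds jars (237,155), dishes = LOW (281,153), cartons (325,148) and trays (370,147). The tags show ring (243,222), disc (286,208), ring (330,215) and ring (374,212), so all four look wrong. The yellow look-alikes are at (274,284) and (366,278). I'll check this in an enlarged crop.

```bash
python3 - <<'E'
import cv2
i=cv2.imread('pics/top.png')[110:320,200:410]
i=cv2.convertScaleAbs(i,alpha=1.8)
cv2.imwrite('pics/crop1.png',cv2.resize(i,(600,600),interpolation=cv2.INTER_CUBIC))
E
```

```text
(no output)
```

View pics/crop1.png

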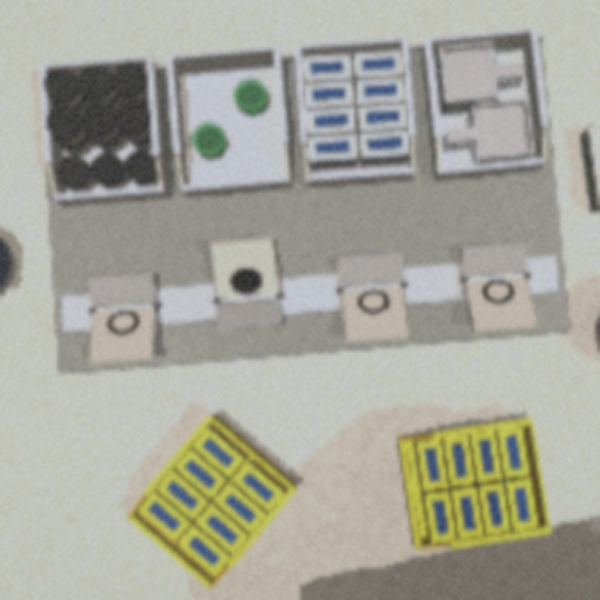

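The crop confirms it: jars tag ring (123,322), dishes tag disc (246,281), cartons tag ring (373,300), trays tag ring (498,291). All four tags need flipping. Next I'll convert these pixels to positions.

```bash
cat > h.py <<'E'
import numpy as np
from rig import robot
K=np.array([[485.535,0,320.504],[0,485.535,203.148],[0,0,1]])
T=np.array([[0.0005,-0.9953,0.0966,0.4396],[-1,-0.0012,-0.0069,0.0434],[0.007,-0.0966,-0.9953,1.3115]])
def w(u,v,z):
    d=T[:,:3]@np.linalg.solve(K,[u,v,1]);return T[:,3]+d*(z-T[2,3])/d[2]
def crop(u,v,z):return w(200+(u+.5)/600*210-.5,110+(v+.5)/600*210-.5,z)
E
python3 - <<'E'
from h import *
P=dict(BFL=(57,372,.012),BFR=(568,330,.012),jL=(90,361,.067),jR=(154,361,.067),dL=(210,241,.067),dR=(277,238,.067),cL=(345,342,.067),cR=(408,340,.067),tL=(473,331,.067),tR=(535,328,.067),
y1a=(210,412,.07),y1b=(298,482,.07),y1c=(130,517,.07),y2a=(400,437,.07),y2b=(532,417,.07),dishfl=(183,193,.057),dishfr=(292,183,.057))
for k,p in P.items():print(k,crop(*p).round(4))
a,b=crop(*P['BFL']),crop(*P['BFR']);d=(a-b);yaw=np.arctan2(-d[0],d[1]);print('yaw',yaw,np.linalg.norm(d))
ex=np.array([np.cos(yaw),np.sin(yaw)]);ey=np.array([-np.sin(yaw),np.cos(yaw)])
o=(a+b)[:2]/2+.14*ex;print('origin',o)
for n,yy in zip('jdct',(.1725,.0575,-.0575,-.1725)):
    s=1 if n=='d' else -1
    print(n,'edge mid',(o+ex*(-.085+s*.049)+ey*yy).round(4), 'meas',((crop(*P[n+'L'])+crop(*P[n+'R']))/2).round(4))
o=robot.get_obs()
from scipy.spatial.transform import Rotation as R
print(R.from_quat(o['tool_rot']).as_matrix().round(3))
E
```

```text
BFL [0.4671 0.3033 0.012 ]
BFR [ 0.5067 -0.1746  0.012 ]
jL [0.4757 0.263  0.067 ]
jR [0.4758 0.2058 0.067 ]
dL [0.5839 0.1568 0.067 ]
dR [0.5867 0.0964 0.067 ]
cL [0.4929 0.0349 0.067 ]
cR [ 0.4947 -0.0216  0.067 ]
tL [ 0.5028 -0.08    0.067 ]
tR [ 0.5056 -0.1358  0.067 ]
y1a [0.4304 0.155  0.07  ]
y1b [0.3688 0.0765 0.07  ]
y1c [0.3382 0.2247 0.07  ]
y2a [ 0.4084 -0.014   0.07  ]
y2b [ 0.4261 -0.1316  0.07  ]
dishfl [0.6291 0.1828 0.057 ]
dishfr [0.6385 0.0834 0.057 ]
yaw 0.08268785196811271 0.4795294959371405
origin [0.62637471 0.07587317]
j edge mid [0.4786 0.2367] meas [0.4757 0.2344 0.067 ]
d edge mid [0.5857 0.1302] meas [0.5853 0.1266 0.067 ]
c edge mid [0.4976 0.0075] meas [0.4938 0.0067 0.067 ]
t edge mid [ 0.5071 -0.1071] meas [ 0.5042 -0.1079  0.067 ]
[[ 0.95   0.312 -0.   ]
 [ 0.312 -0.95   0.002]
 [ 0.    -0.002 -1.   ]]
```

Plan: close the fingers and align the tool with the board (about +13.5° about tool z). Then push tags t, c and j from the robot's side, and tag d from the bin side.

```bash
python3 -m crank '[30,-28,0,0,0,5,255, 60,-56,0,0,0,10,255, 90,-85,0,0,0,13.5,255, 120,-113,0,0,0,13.5,255, 150,-141,0,0,0,13.5,255]' 5
python3 - <<'E'
from h import *
from scipy.spatial.transform import Rotation as R
o=robot.get_obs();M=R.from_quat(o['tool_rot']).as_matrix();print(M.round(3),o['position'])
print(M.T@(np.array([.4645,-.0978,.2466])-o['position']))
E
```

```text
time: 0.52
position: [0.2941, -0.4108, 0.2471]
tool_rot: [0.999, 0.041, -0.0, -0.001]
ft_force: [1.0, -0.1, 0.8]
grip_width: 0.0615
grip_force: 0.0
[[ 0.997  0.081 -0.   ]
 [ 0.081 -0.997  0.001]
 [-0.    -0.001 -1.   ]] [ 0.29406656 -0.41081822  0.24712382]
[ 0.19523895 -0.29817665  0.00082038]
```

```bash
python3 -m crank '[20,-30,0,0,0,0,255, 40,-60,0,0,0,0,255, 60,-90,0,0,0,0,255, 80,-120,0,0,0,0,255, 98,-149,0,0,0,0,255]'
python3 -m crank '[20,-30,0,0,0,0,255, 40,-60,0,0,0,0,255, 60,-90,0,0,0,0,255, 80,-120,0,0,0,0,255, 97,-149,0,0,0,0,255]'
python3 -m crank '[0,0,15,0,0,0,255, 0,0,35,0,0,0,255, 0,0,55,0,0,0,255, 0,0,75,0,0,0,255, 0,0,75,0,0,0,255]'
python3 - <<'E'
from h import *
import cv2
o=robot.get_obs();print(o['position'],o['grip_width'])
c=robot.camera('top');i=c['pixels'][110:320,200:410,::-1]
cv2.imwrite('pics/a.png',cv2.resize(cv2.convertScaleAbs(i,alpha=1.8),(600,600),interpolation=2))
E
```

```text
time: 0.93
position: [0.3797, -0.2544, 0.2474]
tool_rot: [0.999, 0.041, -0.0, -0.0]
ft_force: [0.3, 0.2, 1.1]
grip_width: 0.0283
grip_force: 0.0
time: 1.35
position: [0.4643, -0.098, 0.2474]
tool_rot: [0.999, 0.041, 0.0, -0.0]
ft_force: [0.2, -0.4, 0.8]
grip_width: 0.0014
grip_force: 0.0
time: 1.77
position: [0.4612, -0.0986, 0.1695]
tool_rot: [0.999, 0.041, -0.004, -0.002]
ft_force: [-0.3, 0.6, 0.2]
grip_width: 0.0007
grip_force: 0.0
[ 0.46122576 -0.09856971  0.16948819] 0.0007184953539011184
```

View pics/a.png

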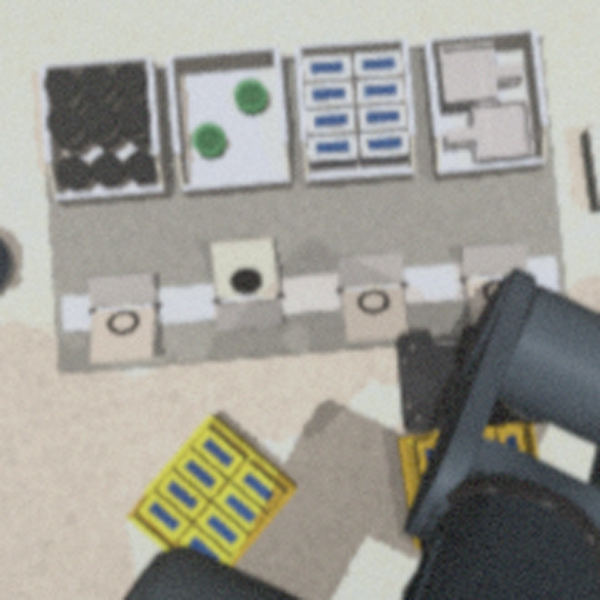

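```bash
python3 -m crank '[0,0,20,0,0,0,255, 0,0,40,0,0,0,255, 0,0,60,0,0,0,255, 0,0,80,0,0,0,255, 0,0,88,0,0,0,255]'
python3 -m crank '[2,0,0,0,0,0,255, 6,0,0,0,0,0,255, 12,0,0,0,0,0,255, 18,0,0,0,0,0,255, 24,0,0,0,0,0,255]'
```

```text
time: 2.23
position: [0.4635, -0.1, 0.0837]
tool_rot: [0.999, 0.041, -0.001, -0.0]
ft_force: [-0.6, 0.2, 0.6]
grip_width: 0.0004
grip_force: 0.0
time: 2.65
position: [0.4892, -0.0982, 0.0857]
tool_rot: [0.999, 0.041, 0.001, 0.001]
ft_force: [0.1, 0.1, 0.2]
grip_width: 0.0001
grip_force: 0.0
```

```bash
python3 -m crank '[5,0,1,0,0,0,255, 12,0,1,0,0,0,255, 20,0,1,0,0,0,255, 28,0,1,0,0,0,255, 36,0,1,0,0,0,255]'
python3 -m crank '[8,0,0,0,0,0,255, 16,0,0,0,0,0,255, 24,0,0,0,0,0,255, 32,0,0,0,0,0,255, 40,0,0,0,0,0,255]'
python3 -m crank '[0,0,0,0,0,0,255, -10,0,-10,0,0,0,255, -20,0,-30,0,0,0,255, -30,0,-50,0,0,0,255, -40,0,-70,0,0,0,255]'
python3 - <<'E'
from h import *
import cv2
o=robot.get_obs();print(o['position'],o['grip_width'])
c=robot.camera('scene');i=c['pixels'][150:300,180:440,::-1]
cv2.imwrite('pics/b.png',cv2.resize(cv2.convertScaleAbs(i,alpha=1.6),(780,450),interpolation=2))
E
```

```text
time: 3.07
position: [0.5244, -0.0949, 0.0836]
tool_rot: [0.999, 0.041, 0.0, 0.0]
ft_force: [0.1, 0.3, -0.4]
grip_width: 0.0007
grip_force: 0.0
time: 3.48
position: [0.5641, -0.0916, 0.0835]
tool_rot: [0.999, 0.041, -0.0, -0.0]
ft_force: [0.2, 1.6, -0.5]
grip_width: 0.0007
grip_force: 0.0
time: 3.9
position: [0.5211, -0.0946, 0.1543]
tool_rot: [0.999, 0.041, -0.001, -0.001]
ft_force: [1.0, 0.3, 0.3]
grip_width: 0.0005
grip_force: 0.0
[ 0.52107822 -0.0945885   0.15432616] 0.0005133351261304879
```

View pics/b.png

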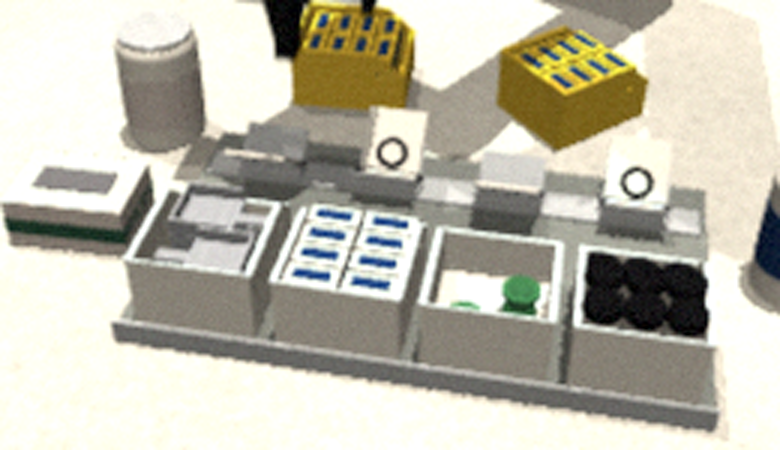

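The trays tag now lies away from the robot, like the dishes tag, at (275,140). The bins and bystanders haven't moved. Next is the cartons tag.

```bash
python3 -m crank '[-14,-26,0,0,0,0,255, -28,-52,0,0,0,0,255, -42,-78,0,0,0,0,255, -57,-103,0,0,0,0,255, -57,-103,0,0,0,0,255]'
python3 -m crank '[0,0,15,0,0,0,255, 0,0,30,0,0,0,255, 0,0,45,0,0,0,255, 0,0,60,0,0,0,255, 0,0,71,0,0,0,255]'
python3 -m crank '[3,0,0,0,0,0,255, 8,0,0,0,0,0,255, 14,0,0,0,0,0,255, 20,0,0,0,0,0,255, 26,0,0,0,0,0,255]'
```

```text
time: 4.37
position: [0.451, 0.007, 0.1534]
tool_rot: [0.999, 0.043, -0.005, -0.002]
ft_force: [-1.2, 0.6, -0.4]
grip_width: 0.0006
grip_force: 0.0
time: 4.78
position: [0.4574, 0.0027, 0.082]
tool_rot: [0.999, 0.041, -0.0, -0.0]
ft_force: [1.2, 0.3, -0.3]
grip_width: 0.0003
grip_force: 0.0
time: 5.2
position: [0.4856, 0.005, 0.0834]
tool_rot: [0.999, 0.041, 0.001, 0.0]
ft_force: [-0.1, -0.5, 0.2]
grip_width: 0.0007
grip_force: 0.5
```

```bash
python3 -m crank '[7,0,0,0,0,0,255, 14,0,0,0,0,0,255, 21,0,0,0,0,0,255, 28,0,0,0,0,0,255, 36,0,0,0,0,0,255]'
python3 -m crank '[8,0,0,0,0,0,255, 16,0,0,0,0,0,255, 24,0,0,0,0,0,255, 30,0,0,0,0,0,255, 36,0,0,0,0,0,255]'
python3 -m crank '[0,0,0,0,0,0,255, -10,0,-10,0,0,0,255, -20,0,-30,0,0,0,255, -30,0,-50,0,0,0,255, -40,0,-70,0,0,0,255]'
python3 - <<'E'
from h import *
import cv2
o=robot.get_obs();print(o['position'],o['grip_width'])
c=robot.camera('scene');i=c['pixels'][150:300,180:440,::-1]
cv2.imwrite('pics/c.png',cv2.resize(cv2.convertScaleAbs(i,alpha=1.6),(780,450),interpolation=2))
from scipy.spatial.transform import Rotation as R
print(R.from_quat(o['tool_rot']).as_matrix().T@(np.array([.4382,.2192,.083])-o['position']))
E
```

```text
time: 5.62
position: [0.5206, 0.0082, 0.0826]
tool_rot: [0.999, 0.041, -0.0, -0.0]
ft_force: [-0.9, -0.3, -0.4]
grip_width: 0.0005
grip_force: 0.0
time: 6.03
position: [0.5565, 0.0111, 0.0825]
tool_rot: [0.999, 0.041, -0.0, -0.0]
ft_force: [-0.5, -0.2, -0.5]
grip_width: 0.0004
grip_force: 0.0
time: 6.45
position: [0.5147, 0.0079, 0.1528]
tool_rot: [0.999, 0.041, -0.001, -0.0]
ft_force: [0.2, -0.1, 0.4]
grip_width: 0.0006
grip_force: 0.0
[0.51470738 0.00788494 0.15284837] 0.0006304925195275303
[-0.0587614  -0.216845    0.07008259]
```

View pics/c.png

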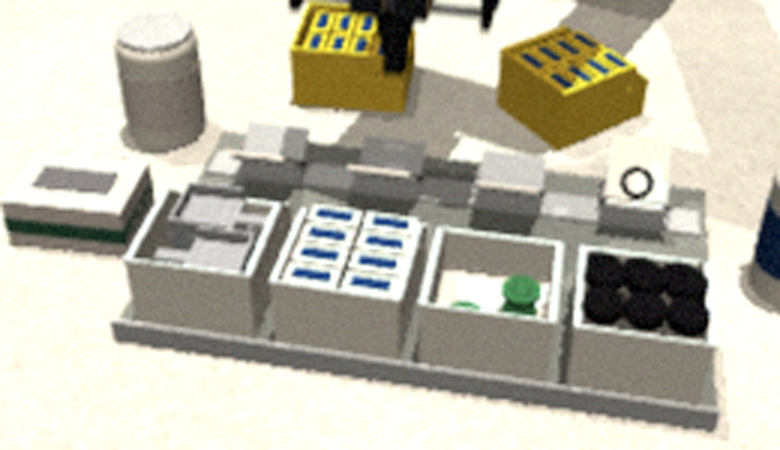

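The cartons tag has flipped too, at (390,155), and nothing else has moved. Next is the jars tag.

```bash
python3 -m crank '[-20,-30,0,0,0,0,255, -40,-60,0,0,0,0,255, -50,-95,0,0,0,0,255, -55,-130,0,0,0,0,255, -59,-160,0,0,0,0,255]'
python3 -m crank '[0,-20,0,0,0,0,255, 0,-40,0,0,0,0,255, 0,-57,0,0,0,0,255, 0,-57,0,0,0,0,255, 0,-57,0,0,0,0,255]'
python3 -m crank '[0,0,15,0,0,0,255, 0,0,30,0,0,0,255, 0,0,45,0,0,0,255, 0,0,60,0,0,0,255, 0,0,70,0,0,0,255]'
python3 -m crank '[3,0,0,0,0,0,255, 8,0,0,0,0,0,255, 14,0,0,0,0,0,255, 20,0,0,0,0,0,255, 26,0,0,0,0,0,255]'
```

```text
time: 6.92
position: [0.4422, 0.1639, 0.1525]
tool_rot: [0.999, 0.041, -0.001, -0.0]
ft_force: [0.2, 0.8, -0.4]
grip_width: 0.0005
grip_force: 0.0
time: 7.33
position: [0.4388, 0.2197, 0.1524]
tool_rot: [0.999, 0.042, -0.0, 0.0]
ft_force: [0.3, 0.6, 0.1]
grip_width: 0.0006
grip_force: 0.0
time: 7.75
position: [0.439, 0.2179, 0.0813]
tool_rot: [0.999, 0.04, -0.001, 0.0]
ft_force: [-0.6, -0.0, 0.1]
grip_width: 0.0006
grip_force: 0.0
time: 8.17
position: [0.4669, 0.2215, 0.0834]
tool_rot: [0.999, 0.041, 0.001, -0.0]
ft_force: [-0.2, 0.4, -0.4]
grip_width: 0.0004
grip_force: 0.0
```

```bash
python3 -m crank '[7,0,0,0,0,0,255, 14,0,0,0,0,0,255, 21,0,0,0,0,0,255, 28,0,0,0,0,0,255, 36,0,0,0,0,0,255]'
python3 -m crank '[8,0,0,0,0,0,255, 16,0,0,0,0,0,255, 24,0,0,0,0,0,255, 30,0,0,0,0,0,255, 36,0,0,0,0,0,255]'
python3 -m crank '[0,0,0,0,0,0,255, -10,0,-10,0,0,0,255, -15,0,-30,0,0,0,255, -20,0,-50,0,0,0,255, -20,0,-70,0,0,0,255]'
python3 - <<'E'
from h import *
o=robot.get_obs();print(o['position'],o['grip_width'])
from scipy.spatial.transform import Rotation as R
print(R.from_quat(o['tool_rot']).as_matrix().T@(np.array([.610,.1315,.083])-o['position']))
E
```

```text
time: 8.58
position: [0.5018, 0.2244, 0.0826]
tool_rot: [0.999, 0.041, -0.0, 0.0]
ft_force: [0.1, 0.4, 0.5]
grip_width: 0.0005
grip_force: 0.0
time: 9.0
position: [0.5378, 0.2273, 0.0825]
tool_rot: [0.999, 0.041, 0.0, -0.0]
ft_force: [0.4, 0.2, -0.1]
grip_width: 0.0002
grip_force: 0.0
time: 9.42
position: [0.5136, 0.2253, 0.1532]
tool_rot: [0.999, 0.041, -0.002, 0.0]
ft_force: [-0.1, -0.3, 0.1]
grip_width: 0.0004
grip_force: 0.0
[0.51360965 0.22531083 0.15321876] 0.00041770697000023264
[0.08864941 0.10141474 0.06984683]
```

```bash
python3 -m crank '[22,25,0,0,0,0,255, 44,50,0,0,0,0,255, 66,75,0,0,0,0,255, 86,101,0,0,0,0,255, 86,101,0,0,0,0,255]'
python3 -m crank '[0,0,0,0,0,0,255, 0,0,0,0,0,0,255, 0,0,0,0,0,0,255, 0,0,0,0,0,0,255, 0,0,0,0,0,0,255]'
python3 - <<'E'
from h import *
import cv2
o=robot.get_obs();print(o['position'],o['tool_rot'])
c=robot.camera('scene');i=c['pixels'][150:300,180:440,::-1]
cv2.imwrite('pics/d.png',cv2.resize(cv2.convertScaleAbs(i,alpha=1.6),(780,450),interpolation=2))
E
```

```text
time: 9.83
position: [0.6152, 0.1277, 0.1538]
tool_rot: [0.999, 0.039, 0.003, 0.001]
ft_force: [1.1, 0.2, 0.2]
grip_width: 0.0008
grip_force: 0.0
time: 10.25
position: [0.61, 0.1331, 0.1526]
tool_rot: [0.999, 0.042, -0.0, -0.0]
ft_force: [0.0, 0.3, 0.6]
grip_width: 0.0005
grip_force: 0.0
[0.61001961 0.13305531 0.1526245 ] [ 9.99123148e-01  4.18656922e-02 -4.43797625e-04 -4.01186129e-05]
```

View pics/d.png

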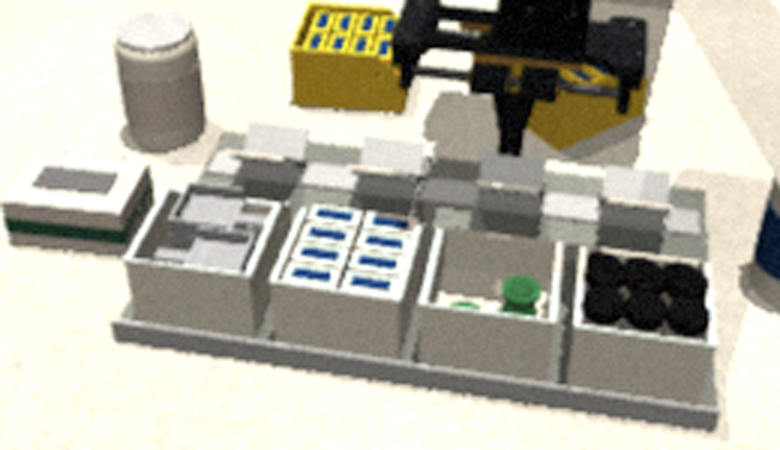

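The jars tag is over as well, at (638,185). The fingertip (510,150) hangs above the gap behind the dishes tag. I'll lower it slowly there and pull towards the robot.

```bash
python3 -m crank '[0,0,10,0,0,0,255, 0,0,22,0,0,0,255, 0,0,34,0,0,0,255, 0,0,46,0,0,0,255, 0,0,54,0,0,0,255]'
python3 -m crank '[0,0,4,0,0,0,255, 0,0,8,0,0,0,255, 0,0,12,0,0,0,255, 0,0,15,0,0,0,255, 0,0,15,0,0,0,255]'
python3 -m crank '[-3,0,0,0,0,0,255, -8,0,0,0,0,0,255, -14,0,0,0,0,0,255, -21,0,0,0,0,0,255, -28,0,0,0,0,0,255]'
python3 -m crank '[-7,0,0,0,0,0,255, -14,0,0,0,0,0,255, -21,0,0,0,0,0,255, -28,0,0,0,0,0,255, -35,0,0,0,0,0,255]'
python3 -m crank '[-5,0,0,0,0,0,255, -10,0,0,0,0,0,255, -15,0,0,0,0,0,255, -20,0,0,0,0,0,255, -20,0,0,0,0,0,255]'
python3 -m crank '[5,0,0,0,0,0,255, 10,0,-10,0,0,0,255, 10,0,-30,0,0,0,255, 10,0,-60,0,0,0,255, 10,0,-90,0,0,0,255]'
python3 -m crank '[-20,0,-20,0,0,0,255, -50,10,-30,0,0,0,255, -80,40,-30,0,0,0,255, -100,70,-30,0,0,0,255, -120,100,-30,0,0,0,255]'
python3 -m crank '[0,30,0,0,0,0,255, 0,60,0,0,0,0,255, 0,90,0,0,0,0,255, 0,120,0,0,0,0,255, 0,150,0,0,0,0,255]'
python3 -m crank '[0,30,0,0,0,0,255, 0,60,0,0,0,0,255, 0,90,0,0,0,0,255, 0,120,0,0,0,0,255, 0,120,0,0,0,0,255]'
python3 - <<'E'
from h import *
import cv2
for n,s,f in(('top',(slice(110,320),slice(200,410)),(600,600)),('scene',(slice(150,300),slice(180,440)),(780,450))):
    i=robot.camera(n)['pixels'][s][:,:,::-1]
    cv2.imwrite(f'pics/end_{n}.png',cv2.resize(cv2.convertScaleAbs(i,alpha=1.6),f,interpolation=2))
E
```

```text
time: 10.72
position: [0.6098, 0.1319, 0.0959]
tool_rot: [0.999, 0.041, -0.002, -0.0]
ft_force: [-0.0, -0.7, -0.6]
grip_width: 0.0004
grip_force: 0.0
time: 11.13
position: [0.611, 0.132, 0.0832]
tool_rot: [0.999, 0.041, -0.0, -0.0]
ft_force: [0.6, 0.2, -0.5]
grip_width: 0.0004
grip_force: 0.0
time: 11.55
position: [0.5824, 0.1297, 0.0839]
tool_rot: [0.999, 0.041, 0.0, 0.0]
ft_force: [-0.1, 0.2, 0.3]
grip_width: 0.0005
grip_force: 0.1
time: 11.97
position: [0.5475, 0.1268, 0.0836]
tool_rot: [0.999, 0.041, -0.0, -0.0]
ft_force: [-0.4, -0.5, 0.5]
grip_width: 0.0004
grip_force: 0.0
time: 12.38
position: [0.5269, 0.1252, 0.0834]
tool_rot: [0.999, 0.041, -0.001, -0.0]
ft_force: [-0.1, -0.1, -0.4]
grip_width: 0.0003
grip_force: 0.0
time: 12.8
position: [0.5387, 0.126, 0.1739]
tool_rot: [0.999, 0.041, -0.001, -0.0]
ft_force: [1.2, -0.7, -0.6]
grip_width: 0.0002
grip_force: 0.0
time: 13.22
position: [0.4265, 0.0158, 0.2042]
tool_rot: [0.999, 0.042, 0.001, 0.0]
ft_force: [1.3, -0.4, 0.4]
grip_width: 0.0005
grip_force: 0.0
time: 13.63
position: [0.4401, -0.1351, 0.204]
tool_rot: [0.999, 0.041, 0.001, 0.0]
ft_force: [0.5, -0.9, -0.8]
grip_width: 0.0003
grip_force: 0.0
time: 14.05
position: [0.4517, -0.2597, 0.2043]
tool_rot: [0.999, 0.039, 0.003, 0.003]
ft_force: [0.5, 0.1, -0.3]
grip_width: 0.0001
grip_force: 0.0
```

View pics/end_top.png

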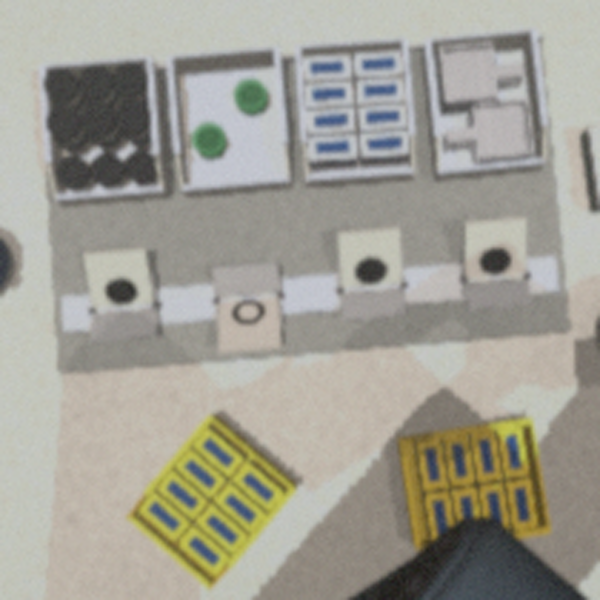

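View pics/end_scene.png

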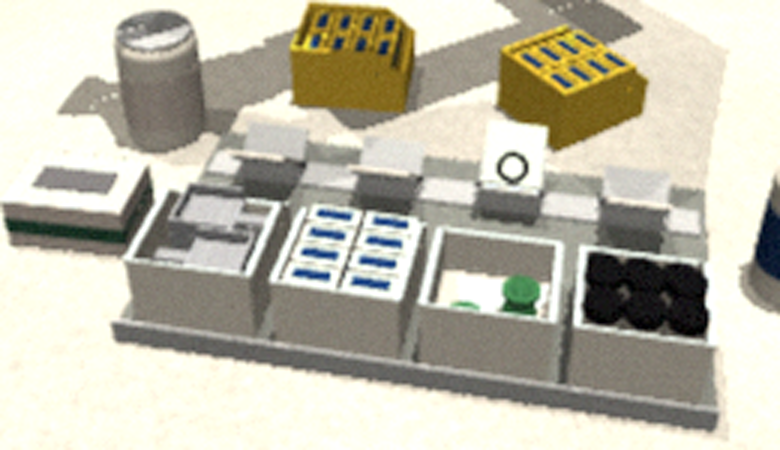

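The tags now show discs for jars (121,291), cartons (371,270) and trays (496,260), and a ring for dishes (248,312). Nothing else has moved and the robot is clear, so I'm handing in.

```bash
python3 -c "
from rig import robot
print(robot.hand_in())"
```

```text
the job is handed in; nothing more can be done
None
```

All four tags were wrong and have been pushed over: jars, cartons and trays now show the solid disc, dishes shows the open ring, nothing else moved in the final pictures, and the job is handed in at about 14 s.

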